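Dock the blue parts tote over the sill of its station

ROBOT

A 6-joint arm with a two-finger parallel gripper is mounted at the origin on a cart in front of the work surface, level with it; the furniture and walls round the work are solid. World frame = base frame: x ahead of the robot, y to its left, z up, the work surface at z = 0. Lengths are in m, angles in rad, forces in N, time in s.
With the tool pointing down it reaches from about 0.275 to 0.975 m from the base axis. Payload 8.4 kg.
Tool frame: the origin (TCP) lies at the centre of the arm's flange, where the gripper is bolted on; the fingertips stand 190 mm ahead of it and the grasp point (between the pads) lies 171 mm ahead of it; z points along the fingers, y is the line along which they close (so a half turn about z gives the same grasp; the last joint's range is limited). The gripper opens to 92 mm and grips with 3 to 60 N. Pads are 20 mm wide; open, the fingers measure 128 mm over their backs; the gripper's body (75 mm by 189 mm) begins 69 mm behind the grasp point.
Start: joints at [1.346, 0.353, 1.633, -0, 1.155, -0.002], TCP at [0.138, 0.61, 0.405] pointing down, gripper open.
Joint ranges: [-2.63, 2.63], [-0.92, 2.1], [0.06, 2.66], [-1.3, 4.44], [0, 2.69], [-3.02, 3.02]. Speed limits (rad/s): [2.22, 2.22, 2.79, 3.14, 3.14, 3.14].

INTERFACE

Orientations are given as a unit quaternion [w, x, y, z].
In Python, from station import robot gives the robot as it stands. The module is installed in compiled form; this text tells all that it offers.
- The arm moves only by the shell command python3 -m creep 'ROWS' [FORCE]. ROWS is JSON, a list that holds one entry, the list of rows, each a list of 7 numbers: the shift along the tool's x, y, z in m, then the turn, a rotation vector about the tool's x, y, z in degrees, then the opening, from -1 (shut) to 1 (fully open), so that 0 is half open. A call has exactly 5 rows; each row is the pose to reach, as a shift and turn from the pose commanded when the call began, along the tool's axes at that moment; what a row does not reach only later rows make up. A row lasts 1/8 s, in which the tool goes at most 62.5 mm and 10.7 degrees, less where a joint would pass 70% of its speed; a pose out of reach is approached as far as the arm can. A call with a gripper value outside its range is refused whole. The fingers move at their own pace and stop on an object; FORCE is the grip in N (left out, the last holds). Time passes only in rows, so rows that repeat a pose let the fingers close, or fill a call up. It gives the time, the measured TCP pose, the force, the opening and the grip force at its end, in the units of the state.
- robot.sense(): the state, without advancing time (a new reading comes with each control period).
- robot.grab_frame(name): name is "scene" or "top" or "wrist"; returns a dict with "color" (384x512x3 uint8, red, green, blue), "K" (3x3 intrinsics, pixels), "D" ([k1, k2, p1, p2, k3] as OpenCV has them; the pictures are not rectified), "camera_from_world" (4x4, takes a point from world to camera coordinates). Camera axes: x right, y up, looking along -z (the intrinsics and any distortion apply to the point x, -y, -z); pixel columns grow to the right and rows downward; lengths in m; the calibration is good to about 2 mm. A picture is of the moment at which its call begins. There is no depth.
- robot.close_job(): hands the job in; it is judged then, once.
The state is a dict: "time": time; "joint_pos": joint angles; "joint_velocities": joint speeds; "tau": joint torques, N m; "position": TCP position; "tool_rot": TCP orientation; "contact_force": force on the tool from outside, world axes, zero at the start; "wrist_torque": the same for the moment, N m; "finger_gap": finger opening in m; "gripper_force": force on a finger pad.
Only numpy, scipy, OpenCV 4.12 (cv2) and the standard library are available. Lean on these libraries where they do the work, as an engineer would, in place of code of your own. Each camera call takes 0.05 s, during which the arm holds its last target. There are 200 camera calls.

TASK

Dock the blue parts tote in the empty bay straight ahead of it: raise its front end by the ball knob, set the front edge on the yellow sill and let go there, with the back of the tote still resting on the bench; then push it on over the sill until it lies flat inside the bay, behind the sill. Never lift the whole tote well clear of the bench, and leave the grey tote where it stands.

Things in the scene. Friction and masses are not known exactly. Their poses are not given: they have to be found in the camera images.
- tote_blue: The tote to dock: open blue plastic box, 120 mm long (its x), 84 mm wide (its y), walls 40 mm high and 3 mm thick, 0.4 to 0.7 kg, with a white fuse and a bolt in it. Origin: centre of its underside. x points to its front, which faces the station and carries the black ball knob; z up. It slides easily (smooth underside).
- blue_knob (a point): Centre of the blue tote's black ball knob, 22 mm in diameter, on a 9 mm steel stem; 63 mm above the underside and 10 mm behind the front face, in the middle of the width. Gripped by the ball the tote can pivot.
- blue_front (a point): Middle of the lower front edge of the blue tote; axes as the tote's.
- blue_back (a point): Middle of the lower back edge of the blue tote; axes as the tote's. The back wall rises 40 mm above it and is plain, the place to push. The push stiffens (up to about 20 N) as the tilt grows, until the tote tips over the sill nose-down, when its back edge rises to about 17 mm.
- tote_grey: Bystander: a grey tote of the same size and shape, in front of the other bay, with a dark red insulator and a blue clip in it. Origin: centre of its underside. It stays.
- bay_near (a point): Centre of the deck (4 mm above the bench) of the fixed station's bay nearer the robot; x points into the bay (push direction), y across, z up. In this frame the yellow sill, rounded on top, spans x = -73 to -65 mm across the mouth, its top 12 mm above the bench. Backstop face at x = +65 mm, 32 mm high: a docked tote has 10 mm play lengthwise.
- bay_far (a point): The same point and axes for the like bay farther from the robot, 112 mm beside the near one. In both, the side rails' faces are at y = +-52 mm (top 30 mm above the bench), 10 mm clear of a centred tote on each side. Which tote stands before which bay changes.

How it is judged:
On the way:
1. the blue tote's front edge rests on the sill (or beyond it), its back edge on the bench, and the fingers have let go (x of blue_front in the frame of bay_near above -0.074 m and height (world z) of blue_front above 0.008 m and height (world z) of blue_back below 0.007 m and contact force between the fingers and tote_blue below 0.2 N), for 0.2 s.
At the end, for the whole second after the job is handed in: The blue tote lies flat (within 2.3 degrees) on the deck of a bay, wholly behind the sill, its centre within 18 mm of the bay's centre, at rest and released ((horizontal distance between tote_blue and bay_near below 0.018 m or horizontal distance between tote_blue and bay_far below 0.018 m) and angle between tote_blue's own z axis and vertical below 0.04 rad and height (world z) of tote_blue below 0.008 m and linear speed of tote_blue below 0.02 m/s); the robot touches nothing.
It fails at once if the blue tote's back edge is lifted more than 50 mm above the bench (height (world z) of blue_back above 0.05 m).
It fails at once if the grey tote is moved more than 20 mm (distance of tote_grey from where it was at the start of the episode above 0.02 m).
It also fails if it takes over 45 s, if anything falls off the work surface, if the arm or the gripper's body presses on something with over 40 N, if the wrist force passes 120 N, or if a joint passes its speed limit or range.

## Working session

There is one attempt and no reset: what is moved stays moved. The work goes in short steps, Python scripts to look and compute and a shell command to move; the robot and the scene stay as the last step left them, time stands still between calls to the robot, and variables do not carry over. Pictures are saved under pics/ and viewed, at most 10 in all, crops included, and the job is handed in when it is done.

```bash
mkdir -p pics
cat > h.py <<'E'
import numpy as np, cv2
from station import robot
def ray(f,uv):
    p=cv2.undistortPoints(np.array([[uv]],float),np.array(f["K"]),np.array(f["D"]))[0,0]
    T=np.array(f["camera_from_world"]);R=T[:3,:3];o=-R.T@T[:3,3]
    return o,R.T@np.array([p[0],-p[1],-1.])
def onz(f,uv,z):
    o,d=ray(f,uv);return o+d*(z-o[2])/d[2]
E
python3 - <<'E'
from h import *
s=robot.sense();print({k:np.round(v,3) for k,v in s.items()})
import pickle
fs={}
for n in("scene","top"):
    f=robot.grab_frame(n);fs[n]=f;cv2.imwrite(f"pics/{n}0.png",f["color"][:,:,::-1])
pickle.dump(fs,open("f0.pkl","wb"))
E
```

```text
{'time': np.float64(0.0), 'joint_pos': array([ 1.346,  0.354,  1.634, -0.   ,  1.155, -0.002]), 'joint_velocities': array([ 0.001,  0.002,  0.001, -0.001,  0.001,  0.001]), 'tau': array([-0.0000e+00, -5.9387e+01, -3.3421e+01,  7.0000e-02,  2.4000e-02,
       -0.0000e+00]), 'position': array([0.138, 0.609, 0.404]), 'tool_rot': array([-0.   ,  0.111,  0.994, -0.001]), 'contact_force': array([-0.217,  0.909,  0.31 ]), 'wrist_torque': array([ 0.042, -0.001, -0.005]), 'gripper_force': np.float64(0.0), 'finger_gap': np.float64(0.092)}
```

View pics/top0.png

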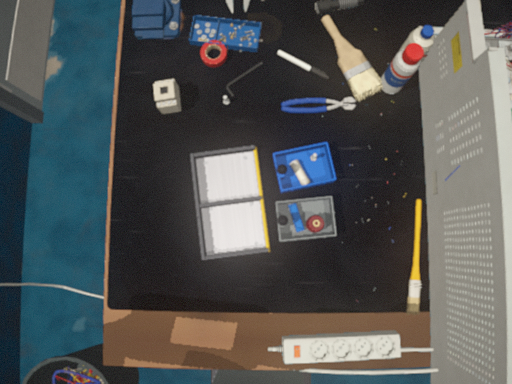

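View pics/scene0.png

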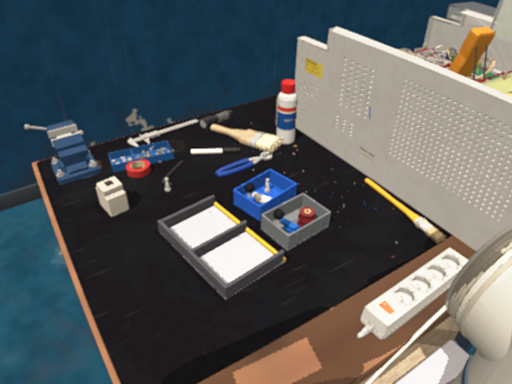

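The top view shows the blue tote around (304,166) with its knob on the left at about (282,170), and the grey tote at (306,218). The station is to their left: decks at (230,176) and (235,228), yellow sill along x≈262.

Run:
```python
from h import *
import pickle
f=pickle.load(open("f0.pkl","rb"))["top"]
hsv=cv2.cvtColor(f["color"],cv2.COLOR_RGB2HSV)
def rects(lo,hi,roi,z,name):
    m=cv2.inRange(hsv,lo,hi);k=np.zeros_like(m);x0,y0,x1,y1=roi;k[y0:y1,x0:x1]=255;m&=k
    for c in cv2.findContours(m,cv2.RETR_EXTERNAL,cv2.CHAIN_APPROX_NONE)[0]:
        if cv2.contourArea(c)<40: continue
        b=cv2.boxPoints(cv2.minAreaRect(c));w=np.array([onz(f,p,z) for p in b])[:,:2]
        print(name,b.round(1).tolist(),w.round(4).tolist(),'c',w.mean(0).round(4))
rects((95,120,60),(125,255,255),(268,135,345,200),.04,'blue')
rects((20,130,100),(35,255,255),(245,140,275,260),.012,'sill')
rects((0,0,130),(180,50,255),(190,145,270,260),.004,'deck')
print(onz(f,(282,170),.07))
```

```text
blue [[271.0, 151.89999389648438], [328.5, 139.5], [337.3999938964844, 181.39999389648438], [279.8999938964844, 193.6999969482422]] [[0.6586, -0.0335], [0.686, -0.1578], [0.5947, -0.1751], [0.5682, -0.0525]] c [ 0.6269 -0.1047]
sill [[259.79998779296875, 198.3000030517578], [263.3999938964844, 197.8000030517578], [270.1000061035156, 250.89999389648438], [266.6000061035156, 251.3000030517578]] [[0.5613, -0.0094], [0.5623, -0.0172], [0.4477, -0.032], [0.4467, -0.0243]] c [ 0.5045 -0.0207]
sill [[252.60000610351562, 147.5], [256.3999938964844, 146.89999389648438], [263.8999938964844, 195.6999969482422], [260.1000061035156, 196.3000030517578]] [[0.6745, 0.007], [0.6758, -0.0013], [0.567, -0.0183], [0.5657, -0.0101]] c [ 0.6207 -0.0057]
deck [[200.0, 207.0], [259.29998779296875, 199.3000030517578], [265.6000061035156, 247.5], [206.3000030517578, 255.3000030517578]] [[0.5424, 0.1224], [0.5599, -0.0082], [0.4547, -0.0223], [0.4373, 0.1066]] c [0.4986 0.0496]
deck [[194.39999389648438, 158.0], [252.60000610351562, 150.10000610351562], [258.8999938964844, 196.8000030517578], [200.6999969482422, 204.6999969482422]] [[0.6525, 0.1377], [0.6703, 0.0073], [0.5654, -0.0073], [0.5477, 0.121]] c [0.609  0.0647]
[ 0.61396453 -0.05607433  0.07      ]
```

```bash
cat >> h.py <<'E'
from scipy.spatial.transform import Rotation as Rn
def go(p,yaw):  # world target of TCP, tool y heading (deg), tool down -> shift, turn in tool axes
    s=robot.sense();q=np.array(s["tool_rot"]);R=Rn.from_quat(q[[1,2,3,0]])
    a=np.radians(yaw);y=np.array([np.cos(a),np.sin(a),0]);z=np.array([0,0,-1.]);x=np.cross(y,z)
    t=R.inv()*Rn.from_matrix(np.c_[x,y,z])
    print("t",round(float(s["time"]),2),"pos",np.round(s["position"],4),"shift",R.inv().apply(np.array(p)-s["position"]).round(4),"turn",t.as_rotvec(True).round(1),"F",np.round(s["contact_force"],1))
B=np.array([.609,.0647]);A=np.radians(7.6)
bx=np.array([-np.sin(A),np.cos(A)]);by=np.array([-np.cos(A),-np.sin(A)])
def bay(x,y): return B+x*bx+y*by
def inbay(p): d=np.array(p)[:2]-B; return np.array([d@bx,d@by]).round(4)
E
python3 -m creep '[[[-0.613,-0.544,0,0,0,65,0],[-0.613,-0.544,0,0,0,65,0],[-0.613,-0.544,0,0,0,65,0],[-0.613,-0.544,0,0,0,65,0],[-0.613,-0.544,0,0,0,65,0]]]' 15
python3 -c "
from h import *
go([.616,-.056,.36],12.2)"
```

```text
time: 0.72
position: [0.3209, 0.3538, 0.4046]
tool_rot: [0.0, 0.551, 0.835, 0.0]
contact_force: [1.0, 0.7, -0.2]
finger_gap: 0.0463
gripper_force: 0.0
t 0.72 pos [0.3209 0.3538 0.4046] shift [-0.4929  0.1098  0.0446] turn [ 0.  0. 11.] F [ 1.   0.7 -0.2]
```

```bash
python3 -m creep '[[[-0.493,0.11,0.045,0,0,11,0],[-0.493,0.11,0.045,0,0,11,0],[-0.493,0.11,0.045,0,0,11,0],[-0.493,0.11,0.045,0,0,11,0],[-0.493,0.11,0.045,0,0,11,0]]]'
python3 -c "
from h import *
go([.616,-.056,.36],12.2)"
```

```text
time: 1.35
position: [0.5045, 0.1022, 0.3768]
tool_rot: [-0.0, 0.626, 0.78, 0.0]
contact_force: [0.5, -0.0, 0.8]
finger_gap: 0.046
gripper_force: 0.0
t 1.35 pos [0.5045 0.1022 0.3768] shift [-0.1786  0.0746  0.0167] turn [ 0.  -0.   0.3] F [ 0.5 -0.   0.8]
```

```bash
python3 -m creep '[[[-0.178,0.075,0.017,0,0,0,0],[-0.178,0.075,0.017,0,0,0,0],[-0.178,0.075,0.017,0,0,0,0],[-0.178,0.075,0.017,0,0,0,0],[-0.178,0.075,0.017,0,0,0,0]]]'
python3 -c "
from h import *
go([.616,-.056,.36],12.2)
f=robot.grab_frame('wrist');cv2.imwrite('pics/w1.png',f['color'][:,:,::-1])
import pickle;pickle.dump(f,open('w1.pkl','wb'))"
```

```text
time: 1.98
position: [0.6151, -0.0535, 0.3593]
tool_rot: [-0.001, 0.626, 0.78, -0.0]
contact_force: [-0.0, -0.3, -0.2]
finger_gap: 0.0461
gripper_force: 0.0
t 1.98 pos [ 0.6151 -0.0535  0.3593] shift [-0.0026  0.0004 -0.0007] turn [-0.1 -0.   0.3] F [-0.  -0.3 -0.2]
```

View pics/w1.png

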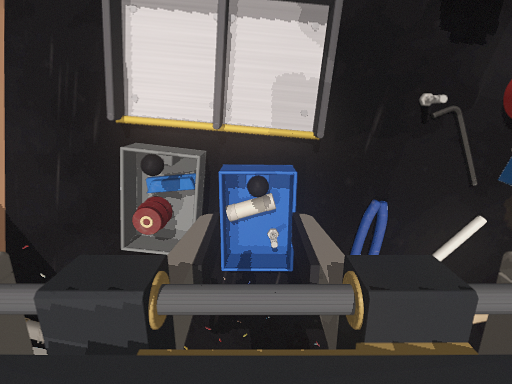

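The wrist view shows the knob at (258,187). The blue tote's rim runs from (221,167) to (295,167) along the front, with the back at about y=269. The sill runs from (117,120) to (314,136).

Run:
```python
from h import *
import pickle
f=pickle.load(open("w1.pkl","rb"))
g=cv2.cvtColor(f["color"],cv2.COLOR_RGB2GRAY);m=(cv2.inRange(g,0,45));k=np.zeros_like(m);k[172:202,240:276]=255
c=max(cv2.findContours(m&k,cv2.RETR_EXTERNAL,cv2.CHAIN_APPROX_NONE)[0],key=cv2.contourArea)
(u,v),r=cv2.minEnclosingCircle(c);print(u,v,r);K=onz(f,(u,v),.063);print("knob",K,inbay(K))
for n,p,z in[("FL",(221,167),.04),("FR",(295,167),.04),("BL",(222,269),.04),("BR",(293,269),.04),("sillL",(222,130),.012),("sillR",(315,136),.012),("sillLL",(117,121),.012),("d",(327,11),.004),("d",(230,3),.004)]:
    w=onz(f,p,z);print(n,w.round(4),inbay(w))
go([K[0],K[1],.234],12)
```

```text
257.5 186.07142639160156 10.702474594116211
knob [ 0.61676121 -0.05382705  0.063     ] [-0.1185  0.008 ]
FL [ 0.5755 -0.0477  0.04  ] [-0.107  0.048]
FR [ 0.6528 -0.0306  0.04  ] [-0.1003 -0.0308]
BL [ 0.5994 -0.1682  0.04  ] [-0.2296  0.0403]
BR [ 0.6813 -0.15    0.04  ] [-0.2224 -0.0433]
sillL [ 0.5666 -0.0119  0.012 ] [-0.0703  0.0522]
sillR [0.671  0.0044 0.012 ] [-0.068  -0.0535]
sillLL [ 0.4494 -0.0275  0.012 ] [-0.0702  0.1704]
d [0.6503 0.132  0.004 ] [ 0.0612 -0.0499]
d [0.5496 0.1173 0.004 ] [0.06   0.0519]
t 2.02 pos [ 0.6148 -0.0528  0.3596] shift [-0.0015  0.0019  0.1256] turn [-0.1 -0.   0.5] F [-0.8 -0.5 -0.2]
```

```bash
python3 -m creep '[[[-0.001,0.002,0.06,0,0,0,0],[-0.001,0.002,0.12,0,0,0,0],[-0.001,0.002,0.126,0,0,0,0],[-0.001,0.002,0.126,0,0,0,0],[-0.001,0.002,0.126,0,0,0,-0.6]]]' 20
python3 -m creep '[[[0,0,0,0,0,0,-1],[0,0,0,0,0,0,-1],[0,0,0,0,0,0,-1],[0,0,0,0,0,0,-1],[0,0,0,0,0,0,-1]]]' 20
python3 -c "
from h import *
go([.6168,-.054,.234],12)"
```

```text
time: 2.65
position: [0.6184, -0.0536, 0.2365]
tool_rot: [0.001, 0.626, 0.78, 0.001]
contact_force: [0.3, 0.4, -0.1]
finger_gap: 0.0378
gripper_force: 0.0
time: 3.28
position: [0.6179, -0.054, 0.2353]
tool_rot: [0.001, 0.626, 0.78, 0.0]
contact_force: [-2.6, 0.7, 8.9]
finger_gap: 0.0207
gripper_force: 20.0
t 3.27 pos [ 0.6179 -0.054   0.2353] shift [ 0.0003 -0.0011  0.0013] turn [0.1 0.  0.5] F [-2.6  0.7  8.9]
```

```bash
python3 -m creep '[[[0,0,0,0,0,0,-0.3],[0,0,0.003,0,0,0,-0.3],[0,0,0.003,0,0,0,-1],[0,0,0.003,0,0,0,-1],[0,0,0.003,0,0,0,-1]]]' 30
python3 -m creep '[[[0,0,-0.008,0,0,0,-1],[0,0,-0.016,0,0,0,-1],[0,0,-0.024,0,0,0,-1],[0,0,-0.028,0,0,0,-1],[0,0,-0.028,0,0,0,-1]]]' 30
python3 - <<'E'
from h import *
f=robot.grab_frame('scene');cv2.imwrite('pics/s2.png',cv2.resize(f['color'][120:310,140:390,::-1],None,fx=3,fy=3))
go([*bay(-.074,0),.26],7.8)
E
```

```text
time: 3.9
position: [0.6175, -0.0539, 0.2307]
tool_rot: [-0.0, 0.626, 0.78, -0.0]
contact_force: [1.0, 0.0, -2.8]
finger_gap: 0.0199
gripper_force: 30.0
time: 4.53
position: [0.6177, -0.054, 0.2594]
tool_rot: [0.0, 0.626, 0.78, 0.0]
contact_force: [0.8, 0.1, -5.6]
finger_gap: 0.0199
gripper_force: 33.6
t 4.58 pos [ 0.6175 -0.054   0.2591] shift [ 0.044   0.011  -0.0009] turn [0.  0.  4.7] F [-0.4  0.9 -4.7]
```

View pics/s2.png

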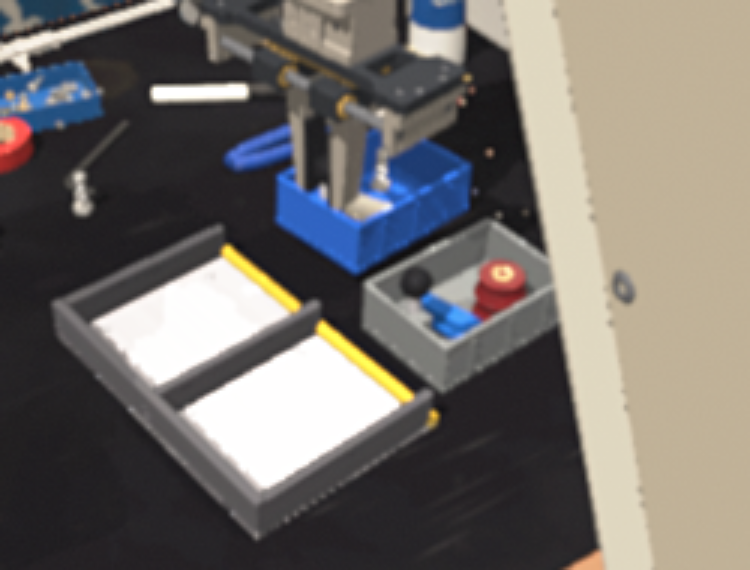

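The blue tote's front is raised by the gripped knob, and the grey tote is untouched. Next I carry the front over the sill, straightening the yaw on the way.

```bash
python3 -m creep '[[[0.012,0.003,0,0,0,1.2,-1],[0.024,0.006,0,0,0,2.5,-1],[0.036,0.009,0,0,0,4,-1],[0.044,0.011,0,0,0,4.7,-1],[0.044,0.011,0,0,0,4.7,-1]]]'
python3 - <<'E'
from h import *
go([*bay(-.074,0),.244],7.8)
f=robot.grab_frame('wrist');cv2.imwrite('pics/w2.png',f['color'][:,:,::-1])
E
```

```text
time: 5.2
position: [0.6187, -0.0082, 0.2588]
tool_rot: [-0.0, 0.657, 0.754, -0.0]
contact_force: [0.6, -0.3, -5.9]
finger_gap: 0.0205
gripper_force: 33.8
t 5.2 pos [ 0.6187 -0.0082  0.2588] shift [-0.0005 -0.      0.0148] turn [-0.  -0.   0.1] F [ 0.6 -0.3 -5.9]
```

View pics/w2.png

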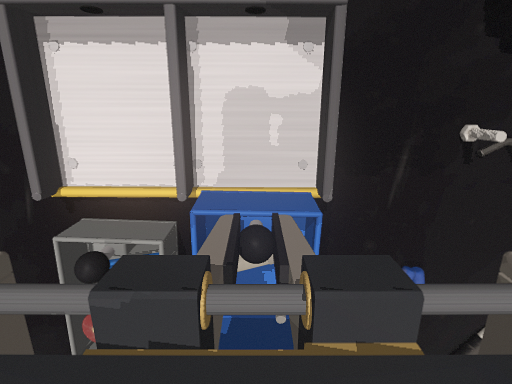

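The tote is tilted, square to the sill and centred between the rails: rails at columns 182 and 328, tote from 194 to 320. Before lowering I check how far the front edge reaches.

```bash
python3 - <<'E'
from h import *
f=robot.grab_frame('wrist')
for z in(.024,.030):print(inbay(onz(f,(257,193),z)))
print(inbay(onz(f,(190,192),.012)),inbay(onz(f,(318,192),.012)))
E
python3 -m creep '[[[0,0,0.004,0,0,0,-1],[0,0,0.008,0,0,0,-1],[0,0,0.012,0,0,0,-1],[0,0,0.015,0,0,0,-1],[0,0,0.015,0,0,0,-1]]]'
```

```text
[-0.0637 -0.001 ]
[-0.0619 -0.0009]
[-0.0667  0.0546] [-0.0661 -0.0517]
time: 5.92
position: [0.6187, -0.0086, 0.2436]
tool_rot: [-0.0, 0.657, 0.754, -0.0]
contact_force: [-0.3, -0.2, -4.1]
finger_gap: 0.0203
gripper_force: 33.8
```

Run:
```python
from h import *
f=robot.grab_frame('wrist');g=robot.grab_frame('scene')
a=cv2.resize(f['color'][150:300,150:350],(533,400));b=cv2.resize(g['color'][160:270,180:330],(533,391))
cv2.imwrite('pics/c3.png',cv2.resize(np.vstack([a,b])[:,:,::-1],(400,594)))
```

```text
(no output)
```

View pics/c3.png

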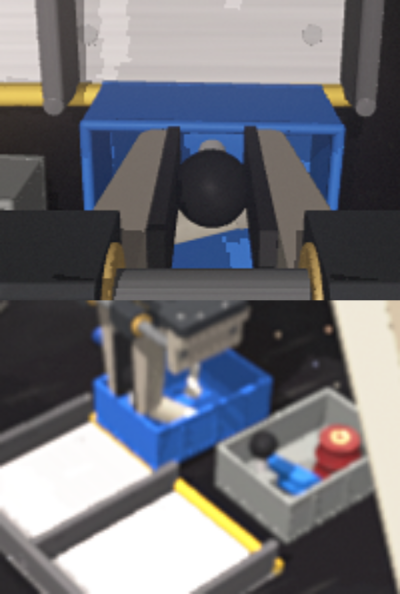

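The front edge is just over the sill, at row ~192, the same as the sill's far edge, and the knob still carries load. I'll move it 10 mm further in and then lower.

```bash
python3 -m creep '[[[0.004,0,-0.004,0,0,0,-1],[0.010,0,-0.002,0,0,0,-1],[0.010,0,0.001,0,0,0,-1],[0.010,0,0.003,0,0,0,-1],[0.010,0,0.003,0,0,0,-1]]]'
```

```text
time: 6.65
position: [0.6178, 0.0017, 0.2428]
tool_rot: [0.0, 0.657, 0.754, 0.001]
contact_force: [-5.6, 2.2, 14.1]
finger_gap: 0.0198
gripper_force: 37.1
```

```bash
python3 -m creep '[[[0,0,-0.001,0,0,0,-0.2],[0,0,-0.001,0,0,0,0],[0,0,-0.001,0,0,0,0],[0,0,-0.001,0,0,0,0],[0,0,-0.001,0,0,0,0]]]'
python3 -m creep '[[[0,0,-0.03,0,0,0,0],[0,0,-0.07,0,0,0,0],[0,0,-0.09,0,0,0,0],[0,0,-0.09,0,0,0,0],[0,0,-0.09,0,0,0,0]]]'
python3 - <<'E'
from h import *
f=robot.grab_frame('wrist');cv2.imwrite('pics/w4.png',f['color'][:,:,::-1])
import pickle;pickle.dump(f,open('w4.pkl','wb'))
go([*bay(-.22,0),.33],7.8)
E
```

```text
time: 7.28
position: [0.6194, 0.0012, 0.244]
tool_rot: [0.002, 0.657, 0.754, 0.002]
contact_force: [5.1, -0.1, 6.8]
finger_gap: 0.0457
gripper_force: 3.4
time: 7.9
position: [0.6172, 0.0013, 0.3312]
tool_rot: [-0.0, 0.657, 0.754, -0.0]
contact_force: [-0.7, -0.4, -0.4]
finger_gap: 0.0461
gripper_force: 0.0
t 7.95 pos [0.617  0.0013 0.3308] shift [-0.1561 -0.0002  0.0008] turn [-0.1 -0.   0. ] F [ 1.  -0.5 -0.4]
```

View pics/w4.png

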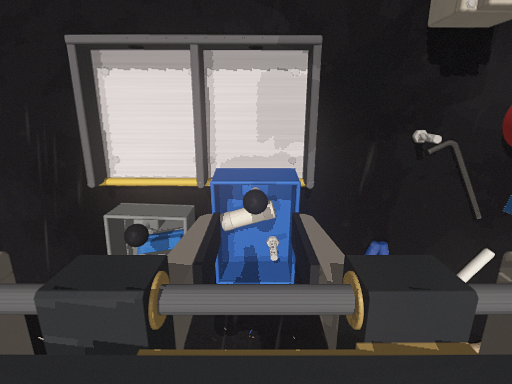

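The tote rests nose over the sill, centred in the mouth: front rim row ~170, back rim ~282, knob (255,201), fingers clear. Now measure it.

Run:
```python
from h import *
import pickle
f=pickle.load(open("w4.pkl","rb"))
for n,p,z in[("knob",(255,201),.075),("rimF L",(212,170),.052),("rimF R",(298,170),.052),("B L",(217,282),.04),("B R",(294,282),.04),("sill",(155,182),.012),("sillR",(304,182),.012)]:
    print(n,inbay(onz(f,p,z)))
```

```text
knob [-0.0674  0.001 ]
rimF L [-0.0448  0.041 ]
rimF R [-0.0445 -0.0388]
B L [-0.1716  0.042 ]
B R [-0.1713 -0.0417]
sill [-0.0669  0.1096]
sillR [-0.0663 -0.052 ]
```

```bash
python3 -m creep '[[[-0.06,0,0,0,0,0,0],[-0.12,0,0,0,0,0,0],[-0.147,0,0,0,0,0,0],[-0.147,0,0.05,0,0,0,0],[-0.147,0,0.10,0,0,0,0]]]'
python3 -c "
from h import *
go([*bay(-.188,0),.212],7.8);print(inbay(robot.sense()['position']))"
```

```text
time: 8.57
position: [0.6371, -0.145, 0.2299]
tool_rot: [-0.0, 0.658, 0.753, -0.0]
contact_force: [0.4, 0.1, -0.2]
finger_gap: 0.0456
gripper_force: 0.0
t 8.57 pos [ 0.6371 -0.145   0.2299] shift [ 0.0236 -0.0001  0.0179] turn [-0. -0. -0.] F [ 0.4  0.1 -0.2]
[-2.116e-01 -1.000e-04]
```

```bash
python3 -m creep '[[[0,0,0.018,0,0,0,0],[0.01,0,0.018,0,0,0,0],[0.02,0,0.018,0,0,0,0],[0.03,0,0.018,0,0,0,0],[0.04,0,0.018,0,0,0,0]]]'
python3 -m creep '[[[0.008,0,0,0,0,0,0],[0.016,0,0,0,0,0,0],[0.024,0,0,0,0,0,0],[0.032,0,0,0,0,0,0],[0.040,0,0,0,0,0,0]]]'
python3 - <<'E'
from h import *
go([*bay(-.072,0),.212],7.8);print(inbay(robot.sense()['position']))
f=robot.grab_frame('wrist');cv2.imwrite('pics/w5.png',f['color'][:,:,::-1])
E
```

```text
time: 9.2
position: [0.6325, -0.1041, 0.2155]
tool_rot: [0.001, 0.657, 0.754, 0.001]
contact_force: [0.9, -3.5, 2.4]
finger_gap: 0.0457
gripper_force: 1.7
time: 9.82
position: [0.6267, -0.065, 0.2142]
tool_rot: [0.001, 0.657, 0.754, -0.0]
contact_force: [0.4, -8.4, 6.9]
finger_gap: 0.0455
gripper_force: 4.1
t 9.82 pos [ 0.6267 -0.065   0.2142] shift [ 0.0589 -0.0002  0.0021] turn [0.  0.1 0. ] F [ 0.4 -8.4  6.9]
[-0.1309 -0.0004]
```

View pics/w5.png

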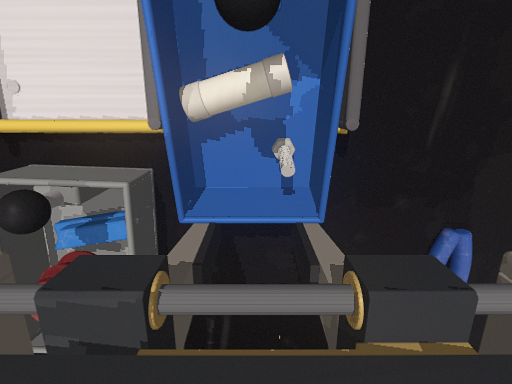

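The tote is sliding straight in, with both fingers on the back wall (rim at row ~218) and the sides between the rails. Continue.

```bash
python3 -m creep '[[[0.008,0,0,0,0,0,0],[0.016,0,0,0,0,0,0],[0.024,0,0,0,0,0,0],[0.030,0,0,0,0,0,0],[0.036,0,0,0,0,0,0]]]'
python3 -c "
from h import *
go([*bay(-.072,0),.212],7.8);print(inbay(robot.sense()['position']))"
```

```text
time: 10.5
position: [0.6215, -0.029, 0.2139]
tool_rot: [-0.0, 0.657, 0.754, -0.0]
contact_force: [0.2, -1.1, -0.9]
finger_gap: 0.046
gripper_force: 0.6
t 10.5 pos [ 0.6215 -0.029   0.2139] shift [0.0225 0.     0.0019] turn [-0. -0.  0.] F [ 0.2 -1.1 -0.9]
[-0.0945 -0.    ]
```

```bash
python3 -m creep '[[[0.006,0,0,0,0,0,0],[0.011,0,0,0,0,0,0],[0.016,0,0,0,0,0,0],[0.020,0,0,0,0,0,0],[0.022,0,0,0,0,0,0]]]'
python3 - <<'E'
from h import *
go([*bay(-.072,0),.212],7.8);print(inbay(robot.sense()['position']))
f=robot.grab_frame('wrist');g=robot.grab_frame('scene')
a=cv2.resize(f['color'][0:300,100:400],(400,400));b=cv2.resize(g['color'][150:300,130:280],(400,400))
cv2.imwrite('pics/c6.png',np.hstack([a,b])[:,:,::-1])
E
```

```text
time: 11.12
position: [0.6186, -0.0074, 0.214]
tool_rot: [0.0, 0.657, 0.754, -0.0]
contact_force: [0.2, -1.1, -1.1]
finger_gap: 0.046
gripper_force: 0.7
t 11.12 pos [ 0.6186 -0.0074  0.214 ] shift [ 0.0007 -0.      0.002 ] turn [0. 0. 0.] F [ 0.2 -1.1 -1.1]
[-0.0727 -0.    ]
```

View pics/c6.png

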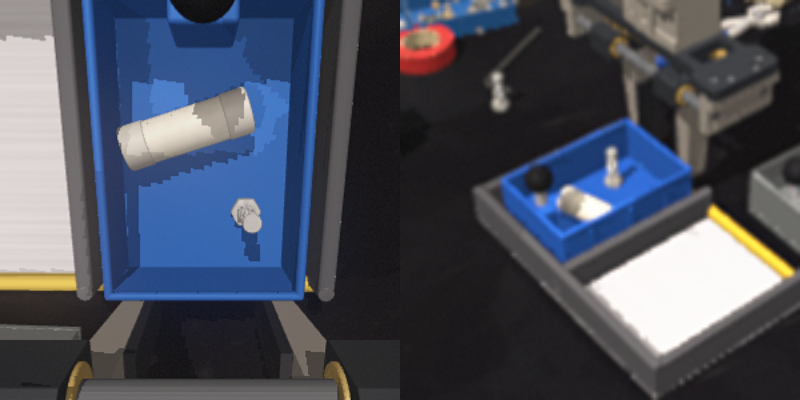

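The tote is inside the rails. The back edge may still be on the sill, because light contact remains. I'll push 4 mm more, then back off and look.

```bash
python3 -m creep '[[[0.002,0,0,0,0,0,0],[0.004,0,0,0,0,0,0],[0.004,0,0,0,0,0,0],[0.004,0,0,0,0,0,0],[0.004,0,0,0,0,0,0]]]'
python3 -m creep '[[[-0.01,0,0,0,0,0,0],[-0.04,0,0,0,0,0,0],[-0.06,0,-0.03,0,0,0,0],[-0.06,0,-0.09,0,0,0,0],[-0.06,0,-0.12,0,0,0,0]]]'
python3 - <<'E'
from h import *
f=robot.grab_frame('wrist');g=robot.grab_frame('top')
a=cv2.resize(f['color'][60:300,130:370],(400,400));b=cv2.resize(g['color'][130:270,180:320],(400,400))
cv2.imwrite('pics/c7.png',np.hstack([a,b])[:,:,::-1])
import pickle;pickle.dump((f,g),open('7.pkl','wb'))
E
```

```text
time: 11.85
position: [0.6181, -0.0036, 0.2139]
tool_rot: [-0.0, 0.657, 0.754, 0.0]
contact_force: [0.0, -0.2, 0.1]
finger_gap: 0.0455
gripper_force: 0.0
time: 12.48
position: [0.6269, -0.0642, 0.337]
tool_rot: [0.001, 0.658, 0.753, 0.001]
contact_force: [0.0, 0.4, -0.3]
finger_gap: 0.0462
gripper_force: 0.0
```

View pics/c7.png

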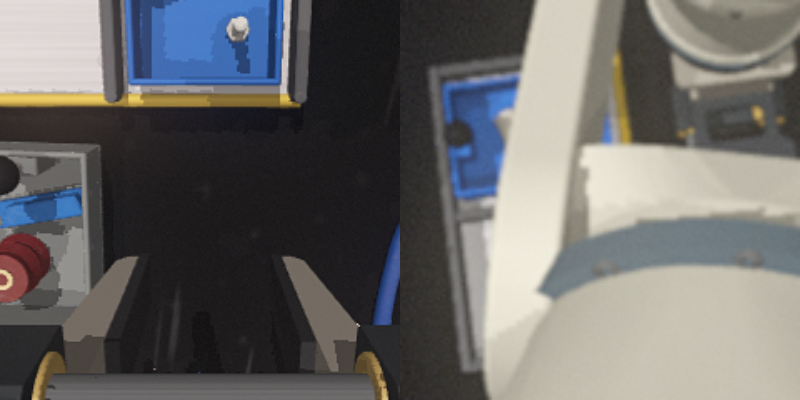

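The whole sill is visible with a strip of deck between it and the tote's back (back rim at full-frame row ~110). So it has dropped behind the sill.

Run:
```python
from h import *
import pickle
f,g=pickle.load(open("7.pkl","rb"))
print("rim back",inbay(onz(f,(206,110),.044)),inbay(onz(f,(299,110),.044)))
print("sill",inbay(onz(f,(250,120),.012)))
print("knob top",inbay(onz(g,(180+58*.35,130+135*.35),.067)))
```

```text
rim back [-0.0575  0.0445] [-0.0572 -0.0417]
sill [-0.0677  0.0043]
knob top [0.0493 0.0034]
```

```bash
python3 -c "
from station import robot
print(robot.close_job())"
```

```text
the job is handed in; nothing more can be done
None
```

I docked the blue tote in the far bay and handed the job in at about 12.5 s; by the last camera measurement it lies behind the sill with its centre within about 2 mm of the bay's centre lengthwise, and the grey tote was not touched, though `close_job` gave no verdict.

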